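# Break down the cocktail shaker onto its stand

### The job

Take the cocktail shaker apart and put the bar set away on the four pieces of its wooden stand: the cap over the post, the copper strainer top spout up with its skirt in the brass-rimmed ring, the tin upright in the round rubber-lined cup, and the jigger, the same way up as it stands now, in the square seat lined with blue felt. Seat each part fully, and leave the two small bitters bottles where they stand.

Things in the scene. Friction and masses are not known exactly. Their poses are not given: they have to be found in the camera images.
- shaker_tin: bottom part of the assembled shaker: an open brushed-steel cup 95 mm tall, 62 mm outer diameter over its upper 20 mm, tapering to 52 mm at the foot, wall 4 mm, about 0.18 kg. Origin: centre of its underside, z up. At the start the strainer top stands in its mouth. Grip it across the outside of the rim from above once it is empty
- shaker_strainer: middle of the shaker: copper strainer top, 70 mm tall, 0.09 kg. Origin: centre of its lower edge, z up. Skirt 0-14 mm tapers from 38 (edge) to 50 mm diameter; collar 58 mm diameter at 14-22 mm; dome to a ledge at 46 mm; spout 26 mm diameter at 46-70 mm, to grip once the cap is off. At the start its skirt is in the tin, collar on the rim (origin 81 mm above the tin's); lifts straight out
- shaker_cap: top part of the shaker: steel cap with two dark bands, 36 mm diameter, 34 mm tall, about 0.045 kg, open below: bore 29.6 mm diameter, 26 mm deep. Origin: centre of its open lower rim, z up. At the start it sits loosely over the strainer's spout, its rim on the ledge (origin 46 mm above the strainer's); it lifts straight off. Whole shaker: 161 mm tall
- jigger: silver double measuring cup (hourglass shape), 80 mm tall, 45 mm greatest diameter at the upper, larger cup, about 0.1 kg, standing on its smaller cup. Origin: centre of its underside, z up
- cap_post: place for the cap: round pale-wood base 76 mm diameter, 14 mm tall, with a dark wooden post 19 mm diameter and 22 mm tall (rounded tip at 36 mm) in its centre. Fixed to the worktop. Origin: centre of the underside, z up. The seated cap is over the post with its rim on the base: cap origin 14 mm above this origin
- strainer_ring: place for the strainer top: square pale-wood block 84 x 84 x 26 mm with a through hole 54 mm diameter in its centre, brass ring round the mouth. Fixed. Origin: centre of the underside, z up. The seated strainer hangs with its skirt in the hole and its collar on the block: strainer origin 12 mm above this origin
- tin_cup: place for the tin: round pale-wood cup 78 mm outer diameter, 20 mm tall, inside 68 mm diameter with a black rubber floor 6 mm above its underside. Fixed. Origin: centre of the underside, z up. The seated tin stands on the floor: tin origin 6 mm above this origin
- jigger_seat: place for the jigger: square pale-wood block 76 x 76 x 20 mm with a round recess 58 mm diameter, 10 mm deep, blue felt floor. Fixed. Origin: centre of the underside, z up. The seated jigger stands on the floor: jigger origin 10 mm above this origin
- bitters_a: small brown dropper bottle with a black dropper top, 33 mm diameter, 102 mm tall, standing loose behind the work near the middle; leave it alone. Origin: centre of its underside
- bitters_b: a second such bottle, standing loose behind the work further to the right; leave it alone. Origin: centre of its underside
Things that resemble listed ones, but are neither listed nor needed, are in the scene too. What is shaped like the jigger but red is not meant.

How it is judged (in metres and radians):
At the end, for the whole second after the job is handed in: Cap over the post (within 10 mm of its axis), strainer top in the ring (within 8 mm), tin in the round cup (within 12 mm), jigger in the square seat (within 12 mm); each at its seated height within 4 mm, upright within 0.1 rad and at rest (horizontal distance between shaker_cap and cap_post below 0.01 m and z of shaker_cap in the frame of cap_post between 0.01 and 0.018 m and angle between each of shaker_cap, shaker_strainer, shaker_tin, jigger's own z axis and vertical below 0.1 rad and linear speed of each of shaker_cap, shaker_strainer, shaker_tin, jigger below 0.02 m/s and angular speed of each of shaker_cap, shaker_strainer, shaker_tin, jigger below 0.3 rad/s and horizontal distance between shaker_strainer and strainer_ring below 0.008 m and z of shaker_strainer in the frame of strainer_ring between 0.008 and 0.016 m and horizontal distance between shaker_tin and tin_cup below 0.012 m and z of shaker_tin in the frame of tin_cup between 0.002 and 0.01 m and horizontal distance between jigger and jigger_seat below 0.012 m and z of jigger in the frame of jigger_seat between 0.006 and 0.014 m); the robot touches nothing.
It fails at once if the bitters bottle near the middle is pushed more than 20 mm or knocked over (distance of bitters_a from where it was at the start of the episode above 0.02 m or angle between bitters_a's own z axis and vertical above 0.35 rad).
It fails at once if the bitters bottle on the right is pushed more than 20 mm or knocked over (distance of bitters_b from where it was at the start of the episode above 0.02 m or angle between bitters_b's own z axis and vertical above 0.35 rad).
It also fails if it takes over 120 s, if anything falls off the work surface, if the arm or the gripper's body presses on something with over 40 N, if the wrist force passes 120 N, or if a joint passes its speed limit or range.

### The arm

A 6-joint arm with a two-finger parallel gripper is mounted at the origin on a cart in front of the work surface, level with it; the furniture and walls round the work are solid. World frame = base frame: x ahead of the robot, y to its left, z up, the work surface at z = 0. Lengths are in m, angles in degrees, forces in N, time in s.
With the tool pointing down it reaches from about 0.3 to 0.75 m from the base axis. Payload 8.5 kg.
Tool frame: the origin (TCP) lies between the finger pads; the fingertips stand 25 mm ahead of it and the grasp point (between the pads) lies 6 mm ahead of it; z points along the fingers, y is the line along which they close (so a half turn about z gives the same grasp; the last joint's range is limited). The gripper opens to 85 mm and grips with 20 to 120 N. Pads are 22 mm wide; open, the fingers measure 114 mm over their backs; the gripper's body (76 mm by 85 mm) begins 54 mm behind the grasp point. The pads swing forward as they close: fully open they stand 13 mm farther back than shut.
Start: joints at [52.122, 21.807, 74.336, -0, 83.858, -12.336], TCP at [0.237, 0.496, 0.226] pointing down, gripper open.
Joint ranges: [-178.18, 178.18], [-50.72, 133.34], [12.68, 142.11], [-81.47, 261.47], [9.98, 163.14], [-165.26, 165.26]. Speed limits (degrees/s): [136.94, 136.94, 180, 180, 180, 180].

### API

Orientations are given as [roll, pitch, yaw] about the fixed x, y, z axes, in that order (R = Rz(yaw) Ry(pitch) Rx(roll)).
In Python, from cell import telemetry, imaging, order gives the robot as it stands.
- The arm moves only by the tool servo_tool, never from a script. Its argument "moves" is a list of rows, each a list of 3 entries, a list of its own where there are three numbers: the finger opening in mm, from 0 to 85.4, then the shift along the tool's x, y, z in mm, then the turn, a rotation vector about the tool's x, y, z in degrees. A call has 1 to 20 rows; each row shifts and turns the commanded pose from where the row before left it, along the tool's axes as they then stand; what a row does not reach is not made up. A row lasts 1/8 s, in which the tool goes at most 62.5 mm and 10.7 degrees, less where a joint would pass 70% of its speed; a pose out of reach is approached as far as the arm can. A call is refused whole if a number of a shift passes 62.5 or a number of a turn 10.7, either way. A call with a gripper value outside its range is refused whole. The fingers move at their own pace and stop on an object; the grip force is fixed at half the most. Time passes only in rows, so rows that do not move let the fingers close. It gives the time, the measured TCP pose, the force, the opening and the grip force at its end, in the units of the state.
- telemetry.sense(): the state, without advancing time (a new reading comes with each control period).
- imaging.read_camera(name): name is "scene" or "top"; returns a dict with "pixels" (480x640x3 uint8, blue, green, red), "fx", "fy", "cx", "cy" (pixels), "world_from_camera" (4x4, takes a point from camera to world coordinates). Camera axes: x right, y down, z forward; pixel columns grow to the right and rows downward; lengths in m; the calibration is good to about 2 mm. A picture is of the moment at which its call begins. There is no depth.
- order.close_job(): hands the job in; it is judged then, once.
The state is a dict: "clock": time; "q": joint angles; "qvel": joint speeds; "tau": joint torques, N m; "position": TCP position; "ee_rot": TCP orientation; "force": force on the tool from outside, world axes, zero at the start; "torque": the same for the moment, N m; "grip_width": finger opening in m; "gripper_force": force on a finger pad.
Only numpy, scipy, OpenCV 4.12 (cv2) and the standard library are available. Lean on these libraries where they do the work, as an engineer would, in place of code of your own. Each camera call takes 0.05 s, during which the arm holds its last target. There are 200 camera calls.

## Working session

There is one attempt and no reset: what is moved stays moved. The work goes in short steps, Python scripts to look and compute and a tool call to move; the robot and the scene stay as the last step left them, time stands still between calls to the robot, and variables do not carry over. Pictures are saved under pics/ and viewed, at most 14 in all, crops included, and the job is handed in when it is done.

Besides the shell and the picture viewer there is one more tool, called after "Call:" as name(argument=value, ...) on one line, values as JSON. servo_tool: Moves the arm, as the interface text tells. Its arguments: {"type":"object","properties":{"moves":{"type":"array","items":{"type":"array"}}},"required":["moves"]}

```bash
mkdir -p pics; ls; python3 - <<'E'
from cell import telemetry, imaging
import cv2,numpy as np,pickle
print(telemetry.sense())
for n in("scene","top"):
    d=imaging.read_camera(n); cv2.imwrite(f"pics/{n}0.png",d["pixels"]); pickle.dump(d,open(f"{n}0.pkl","wb"))
    print(n,d["fx"],d["fy"],d["cx"],d["cy"]); print(np.round(d["world_from_camera"],4))
E
```

```text
pics
{'clock': 0.0, 'q': array([ 5.21239349e+01,  2.18415151e+01,  7.43853861e+01,  3.23230534e-03,
        8.38565466e+01, -1.23355414e+01]), 'qvel': array([-0.00862305,  0.01053619,  0.08147106, -0.01598487,  0.03801724,
       -0.06496231]), 'tau': array([-2.59481430e-04, -4.48456371e+01, -2.31277728e+01, -1.30048529e-04,
        4.66024343e-03, -1.62120455e-05]), 'position': array([0.23693367, 0.49602313, 0.22500313]), 'ee_rot': array([-1.79919165e+02, -2.09665130e-02,  1.54459113e+02]), 'force': array([0.06786936, 0.67382613, 0.68565273]), 'torque': array([-0.00698731,  0.02265563, -0.04531335]), 'gripper_force': 0.0, 'grip_width': 0.08536951521899075}
scene 572.0780041155497 572.0780041155497 314.8594860899016 241.73829639560958
[[ 0.4328 -0.6693  0.6039 -0.233 ]
 [-0.9013 -0.335   0.2747 -0.2795]
 [ 0.0184 -0.6632 -0.7482  1.0238]
 [ 0.      0.      0.      1.    ]]
top 553.5993677654382 553.5993677654382 315.3959088171458 241.12878715535604
[[-0.0093 -0.9857  0.1682  0.2538]
 [-0.9999  0.0074 -0.012   0.0689]
 [ 0.0106 -0.1683 -0.9857  1.4562]
 [ 0.      0.      0.      1.    ]]
```

View pics/scene0.png

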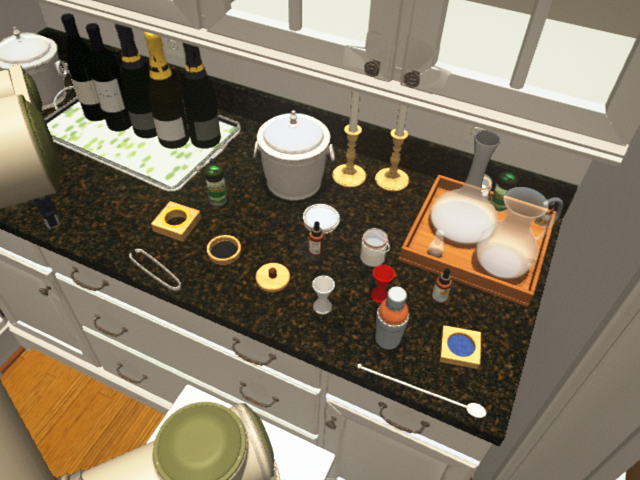

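View pics/top0.png

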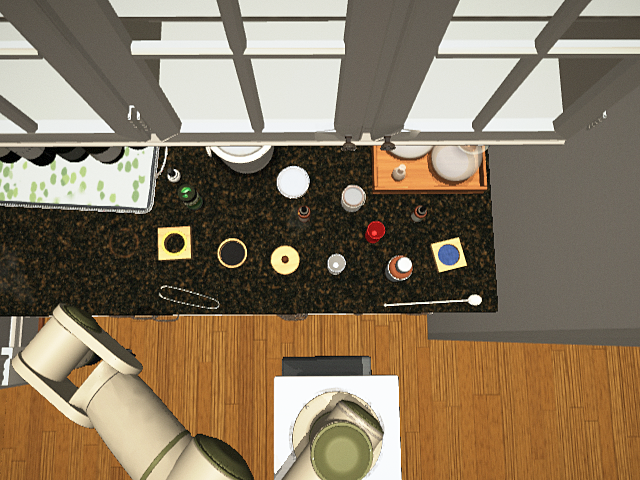

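Scene view: ring block (176,221), tin cup (224,249), cap post (272,277), jigger (323,295), shaker (392,318) with cap (397,297), blue seat (461,347), bitters (316,238) and (442,286). Top view: ring (174,243), cup (232,253), post (285,260), jigger (336,264), shaker (400,267), seat (449,254), bitters (304,213) and (420,213).

Candidates: for the jigger, the silver one at scene (323,295) or the red one at (383,284), which I reject. For the tin, the shaker at (392,318) or the glass/pail at (375,247), which I reject. For round stands, the rubber-lined cup (224,249), the post (272,277) or the white dish (321,218), which I reject. For square blocks, the ring (176,221) or the blue felt seat (461,347).

```bash
cat > h.py <<'E'
import numpy as np,cv2,pickle
def ray(d,p):
    T=d["world_from_camera"]; v=np.array([(p[0]-d["cx"])/d["fx"],(p[1]-d["cy"])/d["fy"],1.])
    v=T[:3,:3]@v; return T[:3,3],v/np.linalg.norm(v)
def plane(d,p,z):
    o,v=ray(d,p); return o+v*(z-o[2])/v[2]
def tri(d1,p1,d2,p2):
    o1,v1=ray(d1,p1);o2,v2=ray(d2,p2)
    s=np.linalg.lstsq(np.c_[v1,-v2],o2-o1,rcond=None)[0]
    a=o1+s[0]*v1;b=o2+s[1]*v2
    return (a+b)/2,np.linalg.norm(a-b)
def proj(d,P):
    T=np.linalg.inv(d["world_from_camera"]);c=T[:3,:3]@np.asarray(P)+T[:3,3]
    return np.array([c[0]/c[2]*d["fx"]+d["cx"],c[1]/c[2]*d["fy"]+d["cy"]])
E
python3 - <<'E'
from h import *
s=pickle.load(open("scene0.pkl","rb"));t=pickle.load(open("top0.pkl","rb"))
P=dict(ring=((176,221),(174,243)),cup=((224,249),(232,253)),post=((272,277),(285,260)),jig=((323,283),(336,262)),cap=((398,294),(404,265)),seat=((461,345),(449,254)),red=((383,272),(375,231)),ba=((316,228),(304,210)),bb=((444,274),(420,210)))
for k,(a,b) in P.items(): print(k,*[np.round(x,4) for x in tri(s,a,t,b)])
a=cv2.resize(s["pixels"][200:380,145:495],None,fx=2.28,fy=2.28,interpolation=cv2.INTER_CUBIC)
b=cv2.resize(t["pixels"][195:290,145:480],None,fx=2.38,fy=2.38,interpolation=cv2.INTER_CUBIC)
w=min(a.shape[1],b.shape[1])
o=cv2.resize(np.vstack([a[:370,:w],b[:,:w]]),None,fx=1,fy=1);print(o.shape);cv2.imwrite("pics/crop.png",o[:600])
# masks
for n,d in(("s",s),("t",t)):
    hsv=cv2.cvtColor(d["pixels"],cv2.COLOR_BGR2HSV)
    for nm,lo,hi in(("wood",(18,80,150),(32,255,255)),("blue",(105,100,60),(130,255,255)),("copper",(3,110,90),(14,255,255))):
        m=cv2.inRange(hsv,lo,hi)
        for c in cv2.findContours(m,cv2.RETR_EXTERNAL,cv2.CHAIN_APPROX_NONE)[0]:
            x,y,w,h=cv2.boundingRect(c)
            if cv2.contourArea(c)>120 and y>190 and y<370: print(n,nm,(x,y,w,h),cv2.contourArea(c))
E
```

```text
ring [0.4987 0.4266 0.0053] 0.0016
cup [0.4701 0.2719 0.0104] 0.0012
post [0.4505 0.1332 0.0063] 0.0031
jig [0.4348 0.0019 0.0789] 0.0022
cap [ 0.4171 -0.157   0.1578] 0.0022
seat [ 0.4622 -0.2995  0.0143] 0.003
red [ 0.5131 -0.099   0.0836] 0.0009
ba [0.5686 0.0816 0.0795] 0.003
bb [ 0.5672 -0.2158  0.0815] 0.0012
(596, 797, 3)
s wood (441, 326, 40, 39) 1203.5
s wood (256, 263, 33, 26) 648.5
s wood (151, 202, 48, 32) 832.5
s blue (448, 335, 26, 21) 381.0
s copper (0, 346, 26, 33) 192.5
s copper (379, 298, 30, 27) 420.0
t wood (272, 246, 27, 28) 444.5
t wood (431, 237, 36, 35) 275.5
t wood (158, 227, 33, 33) 961.0
t blue (438, 245, 21, 20) 294.0
t copper (237, 316, 18, 157) 1292.5
t copper (389, 255, 24, 24) 166.0
```

View pics/crop.png

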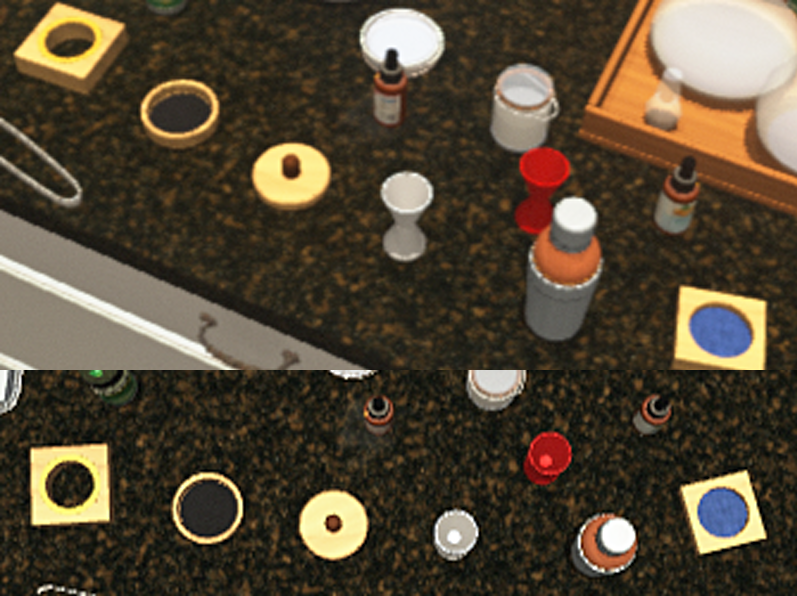

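The crop confirms the choices: silver jigger at crop (405,215), shaker at (565,270) with a white-steel cap on a copper dome, and all four stand pieces are distinct. Next I'll measure subpixel ellipses in both views.

```bash
cat > meas.py <<'E'
from h import *
K=6
def up(d,c,r):
    x0,y0=int(c[0]-r),int(c[1]-r)
    im=d["pixels"][y0:y0+2*r,x0:x0+2*r]
    return cv2.resize(im,None,fx=K,fy=K,interpolation=cv2.INTER_CUBIC),(x0,y0)
def toimg(p,o): return ((p[0]+.5)/K-.5+o[0],(p[1]+.5)/K-.5+o[1])
def biggest(m,o,hole=False):
    cs=cv2.findContours(m,cv2.RETR_EXTERNAL,cv2.CHAIN_APPROX_NONE)[0]
    c=max(cs,key=cv2.contourArea); return c
def mask(d,c,r,lo,hi):
    u,o=up(d,c,r); return cv2.inRange(cv2.cvtColor(u,cv2.COLOR_BGR2HSV),lo,hi),o,u
def ell(m,o):
    c=biggest(m,o); e=cv2.fitEllipse(cv2.convexHull(c) if 0 else c)
    return toimg(e[0],o),np.array(e[1])/K,e,c
E
python3 - <<'E'
from meas import *
s=pickle.load(open("scene0.pkl","rb"));t=pickle.load(open("top0.pkl","rb"))
C=dict(ring=((176,221),(174,243),.026),cup=((224,249),(232,253),.02),post=((272,277),(285,260),.014),seat=((461,345),(449,254),.02))
tiles=[]
for k,(a,b,z) in C.items():
    pts=[]
    for n,d,c in(("s",s,a),("t",t,b)):
        m,o,u=mask(d,c,27,(12,60,105),(36,255,255))
        (p,ax,e,cc)=ell(m,o); rc=cv2.minAreaRect(cc); pr=toimg(rc[0],o)
        print(k,n,"ell",np.round(p,1),np.round(ax,1),np.round(plane(d,p,z),4)[:2],"rect",np.round(plane(d,pr,z),4)[:2],np.round(np.array(rc[1])/K,1),round(rc[2]))
        cv2.drawContours(u,[cc],-1,(255,0,255),1)
        hh=[h for h in cv2.findContours(m,cv2.RETR_CCOMP,cv2.CHAIN_APPROX_NONE)[0] if 600<cv2.contourArea(h)<.8*cv2.contourArea(cc)]
        if hh:
            h=max(hh,key=cv2.contourArea);e=cv2.fitEllipse(h);print("   hole",np.round(plane(d,toimg(e[0],o),z),4)[:2],np.round(np.array(e[1])/K,1));cv2.drawContours(u,[h],-1,(0,255,0),1);pts.append(toimg(e[0],o))
        tiles.append(cv2.resize(u,(199,199)))
    if len(pts)==2: print("   tri hole",tri(s,pts[0],t,pts[1]))
C=dict(jig=((323,284),(336,262),.08),cap=((398,294),(404,265),.161))
for k,(a,b,z) in C.items():
    pts=[]
    for n,d,c in(("s",s,a),("t",t,b)):
        m,o,u=mask(d,c,16,(0,0,125),(179,110,255))
        (p,ax,e,cc)=ell(m,o)
        print(k,n,np.round(p,1),np.round(ax,1),np.round(plane(d,p,z),4)[:2])
        cv2.drawContours(u,[cc],-1,(255,0,255),1);tiles.append(cv2.resize(u,(199,199)))
cv2.imwrite("pics/tiles.png",np.vstack([np.hstack(tiles[i:i+4]) for i in(0,4,8)]))
E
```

```text
ring s ell [174.6 220.1] [35.8 44.9] [0.4845 0.4176] rect [0.4858 0.4199] [42.4 35.3] 20
   hole [0.4856 0.419 ] [ 9.4 20.8]
ring t ell [173.9 242.8] [38.1 39.4] [0.4963 0.4211] rect [0.4965 0.4212] [33.7 34. ] 88
   hole [0.4966 0.4213] [19.1 20.2]
   tri hole (array([0.4974126 , 0.42686366, 0.01164209]), np.float64(0.005177270091783308))
cup s ell [223.3 248.6] [29.4 34.9] [0.4633 0.2691] rect [0.4621 0.2681] [30.2 34.7] 90
   hole [0.4625 0.268 ] [17.  27.1]
cup t ell [231.7 252.6] [29.8 30.4] [0.4702 0.2707] rect [0.4702 0.2714] [30.  30.2] 90
   hole [0.4698 0.27  ] [24.2 24.7]
   tri hole (array([0.47053459, 0.27258768, 0.00958182]), np.float64(0.002707791101123523))
post s ell [272.3 276.5] [29.3 34.9] [0.4459 0.1313] rect [0.4454 0.131 ] [29.3 34.8] 90
   hole [0.4547 0.1364] [7.3 9.9]
post t ell [284.7 259.5] [29.1 29.3] [0.4516 0.1324] rect [0.4513 0.1324] [29.1 29.3] 39
   hole [0.4529 0.1328] [6.4 7.1]
   tri hole (array([0.45153728, 0.13335403, 0.01955852]), np.float64(0.0019552037231088002))
seat s ell [460.5 346.3] [42.  47.9] [ 0.454 -0.298] rect [ 0.4542 -0.2988] [43.2 37.9] 9
   hole [ 0.4566 -0.2973] [21.4 29. ]
seat t ell [448.3 254.4] [34.3 35.8] [ 0.4611 -0.2976] rect [ 0.4611 -0.2973] [30.6 31.1] 76
   hole [ 0.4607 -0.2969] [20.9 22. ]
   tri hole (array([ 0.46139604, -0.29798665,  0.01356758]), np.float64(0.0011920159254034833))
jig s [322.9 286.1] [21.7 24.5] [ 0.4259 -0.0009]
jig t [336.  263.4] [18.  20.7] [0.4316 0.0011]
cap s [396.8 294. ] [15.8 19.1] [ 0.4144 -0.1563]
cap t [404.2 264. ] [14.4 15.2] [ 0.4186 -0.156 ]
```

View pics/tiles.png

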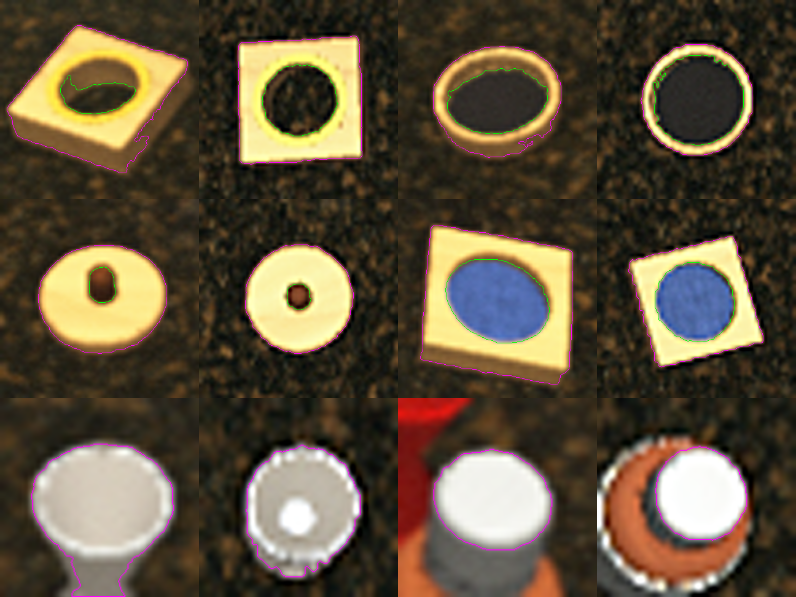

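Tiles: the top-view outlines are clean. The scene outlines include the side faces, so I'll redo those on the bright top faces only. The jigger outline also needs restricting to the rim.

```bash
python3 - <<'E'
from meas import *
s=pickle.load(open("scene0.pkl","rb"));t=pickle.load(open("top0.pkl","rb"))
C=dict(ring=((176,221),(174,243),.026),cup=((224,249),(232,253),.02),post=((272,277),(285,260),.014),seat=((461,345),(449,254),.02))
tiles=[]
for k,(a,b,z) in C.items():
    pts=[]
    for n,d,c in(("s",s,a),("t",t,b)):
        vs=215 if k!="cup" else 165
        m,o,u=mask(d,c,27,(12,60,vs if n=="s" else 150),(36,255,255))
        m=cv2.morphologyEx(m,cv2.MORPH_OPEN,np.ones((5,5)))
        if k in("ring","seat"):
            cc=cv2.convexHull(biggest(m,o))
            eps=5
            q=cc
            while len(q)>4: q=cv2.approxPolyDP(cc,eps,True);eps+=1
            q=q[:,0].astype(float)
            # centre = intersection of diagonals
            A=np.c_[q[2]-q[0],-(q[3]-q[1])];l=np.linalg.solve(A,q[1]-q[0]);p=toimg(q[0]+l[0]*(q[2]-q[0]),o)
            w=[plane(d,toimg(x,o),z)[:2] for x in q];print("   sides mm",[round(1000*np.linalg.norm(w[i]-w[i-1])) for i in range(4)])
            cc=q.astype(int)[:,None]
        else:
            p,ax,e,cc=ell(m,o)
            cv2.ellipse(u,e,(0,255,0),1)
        pts.append(p)
        print(k,n,np.round(p,2),"plane",np.round(plane(d,p,z)[:2],4))
        cv2.drawContours(u,[cc],-1,(255,0,255),1);tiles.append(cv2.resize(u,(199,199)))
    x,g=tri(s,pts[0],t,pts[1]);print("  TRI",k,np.round(x,4),"gap",round(g,4))
C=dict(jig=((323,284),(336,262),.08),cap=((398,294),(404,265),.161))
for k,(a,b,z) in C.items():
    pts=[]
    for n,d,c in(("s",s,a),("t",t,b)):
        m,o,u=mask(d,c,16,(0,0,150 if k=="jig" else 190),(179,60,255))
        if k=="jig":
            m,o,u=mask(d,c,16,(0,0,150),(179,60,255));cut=(288 if n=="s" else 266)
            c2=biggest(m,o); c2=c2[(c2[:,0,1]+.5)/K-.5+o[1]<cut][:,None] if 0 else c2[[((y+.5)/K-.5+o[1])<cut for y in c2[:,0,1]]]
            e=cv2.fitEllipse(c2);p=toimg(e[0],o);cc=c2
        else: p,ax,e,cc=ell(m,o)
        cv2.ellipse(u,e,(0,255,0),1)
        pts.append(p);print(k,n,np.round(p,2),np.round(np.array(e[1])/K,1),np.round(plane(d,p,z)[:2],4));tiles.append(cv2.resize(u,(199,199)))
    x,g=tri(s,pts[0],t,pts[1]);print("  TRI",k,np.round(x,4),"gap",round(g,4))
cv2.imwrite("pics/tiles2.png",np.vstack([np.hstack(tiles[i:i+4]) for i in(0,4,8)]))
E
```

```text
sides mm [82, 80, 82, 82]
ring s [175.38 216.77] plane [0.4944 0.4224]
   sides mm [82, 86, 83, 84]
ring t [173.69 242.47] plane [0.4971 0.4217]
  TRI ring [0.4969 0.4232 0.0235] gap 0.0022
cup s [223.33 247.48] plane [0.4664 0.271 ]
cup t [231.78 252.6 ] plane [0.4701 0.2706]
  TRI cup [0.47   0.2722 0.0159] gap 0.0025
post s [272.27 275.84] plane [0.4476 0.1324]
post t [284.7  259.53] plane [0.4515 0.1324]
  TRI post [0.4516 0.1335 0.009 ] gap 0.0022
   sides mm [74, 76, 74, 75]
seat s [460.72 344.12] plane [ 0.4592 -0.297 ]
   sides mm [75, 78, 75, 77]
seat t [448.37 254.34] plane [ 0.4611 -0.2977]
  TRI seat [ 0.4612 -0.2977  0.0177] gap 0.0014
jig s [323.05 283.93] [17.6 22.3] [0.4312 0.0013]
jig t [336.19 262.66] [18.  18.2] [0.4336 0.0005]
  TRI jig [0.4333 0.0012 0.0778] gap 0.0019
cap s [396.87 293.69] [14.2 17.6] [ 0.415  -0.1563]
cap t [404.26 263.99] [13.6 14.2] [ 0.4185 -0.1562]
  TRI cap [ 0.4187 -0.1563  0.1567] gap 0.0015
```

View pics/tiles2.png

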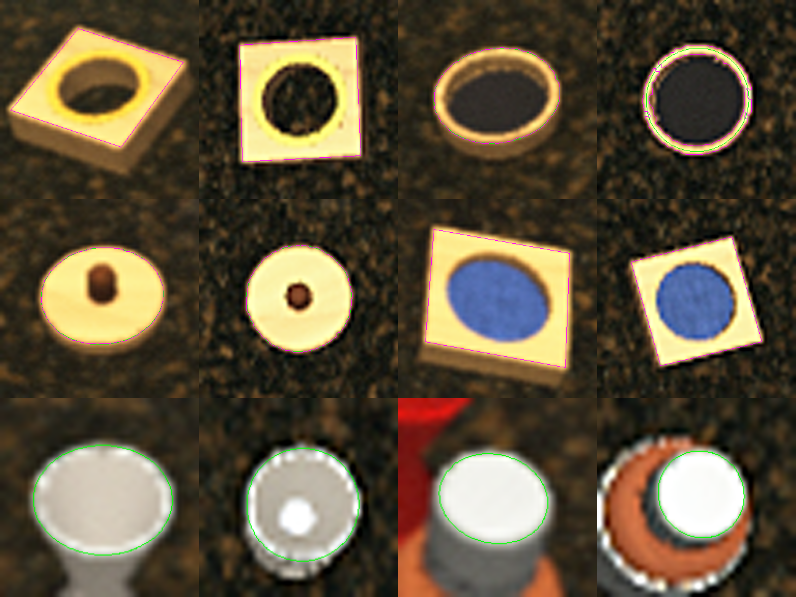

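Heights agree with the text (stands 26/20/14/20 mm, shaker top 161, jigger 80), within a shared 3–4 mm calibration bias. I'll average the two views per part. First I rotate the tool to yaw 180, which makes tool x = −X, tool y = +Y and tool z = down.

Call:
servo_tool(moves=[[85, [0, 0, 0], [0, 0, -8.5]], [85, [0, 0, 0], [0, 0, -8.5]], [85, [0, 0, 0], [0, 0, -8.5]], [85, [0, 0, 0], [0, 0, 0]]])

```text
clock: 0.6
position: [0.2371, 0.4961, 0.2253]
ee_rot: [-180.0, -0.0, 179.9]
force: [0.4, 0.3, -0.3]
grip_width: 0.0852
gripper_force: 0.0
```

Call:
servo_tool(moves=[[85, [-20, -10, 0], [0, 0, 0]], [85, [-35, -30, 0], [0, 0, 0]], [85, [-35, -40, 0], [0, 0, 0]], [85, [-30, -50, 0], [0, 0, 0]], [85, [-25, -50, 0], [0, 0, 0]], [85, [-20, -50, 0], [0, 0, 0]], [85, [-15, -50, 0], [0, 0, 0]], [85, [0, -50, 0], [0, 0, 0]], [85, [0, -50, 0], [0, 0, 0]], [85, [0, -50, 0], [0, 0, 0]], [85, [0, -50, 0], [0, 0, 0]], [85, [0, -50, 0], [0, 0, 0]], [85, [0, -50, 0], [0, 0, 0]], [85, [0, -42, 0], [0, 0, 0]], [85, [0, -30, 0], [0, 0, 0]], [85, [0, 0, 0], [0, 0, 0]], [85, [0, 0, 0], [0, 0, 0]]])

```text
clock: 2.72
position: [0.4165, -0.1553, 0.2255]
ee_rot: [180.0, -0.0, 179.9]
force: [1.2, 1.1, 0.1]
grip_width: 0.0847
gripper_force: 0.0
```

Call:
servo_tool(moves=[[85, [0, 0, 20], [0, 0, 0]], [85, [0, -1, 20], [0, 0, 0]], [85, [0, 0, 15], [0, 0, 0]], [85, [0, 0, 10], [0, 0, 0]], [85, [0, 0, 4], [0, 0, 0]], [85, [0, 0, 0], [0, 0, 0]]])

```text
clock: 3.48
position: [0.4168, -0.1567, 0.1568]
ee_rot: [-180.0, 0.0, 180.0]
force: [0.1, 0.5, -0.2]
grip_width: 0.0851
gripper_force: 0.0
```

```bash
cat > shot.py <<'E'
import sys,cv2,pickle
from cell import imaging
name,*c=sys.argv[1:]   # name  sx sy tx ty r
c=list(map(int,c));r=c[4]
o=[]
for i,n in enumerate(("scene","top")):
    d=imaging.read_camera(n);pickle.dump(d,open(f"{n}_{name}.pkl","wb"))
    x,y=c[2*i:2*i+2];o.append(cv2.resize(d["pixels"][y-r:y+r,x-r:x+r],(400,400),interpolation=cv2.INTER_CUBIC))
cv2.imwrite(f"pics/{name}.png",cv2.hconcat(o))
E
python3 shot.py grasp1 390 290 395 265 60
```

```text
(no output)
```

View pics/grasp1.png

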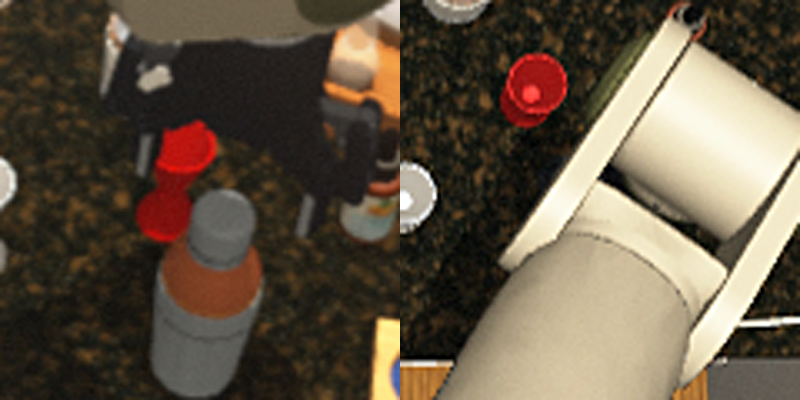

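The scene view shows the open fingertips straddling the cap, left at full-frame about (373,281) and right at (421,299), with the cap top at about (397,294). I'll check how far they are off centre.

```bash
python3 - <<'E'
from h import *
d=pickle.load(open("scene_grasp1.pkl","rb"))
for z in(.132,.140,.145,.15): print(z,np.round(proj(d,(.4168,-.1567-.0425,z)),1),np.round(proj(d,(.4168,-.1567+.0425,z)),1))
print(np.round(proj(d,(.4168,-.1567,.161)),1))
im=d["pixels"][265:310,360:432];cv2.imwrite("pics/f.png",cv2.resize(im,None,fx=11,fy=11,interpolation=cv2.INTER_CUBIC))
E
```

```text
0.132 [416.6 310.3] [374.8 294.1]
0.14 [417.3 307.9] [375.2 291.7]
0.145 [417.7 306.3] [375.5 290.1]
0.15 [418.1 304.8] [375.7 288.5]
[397.4 293.1]
```

View pics/f.png

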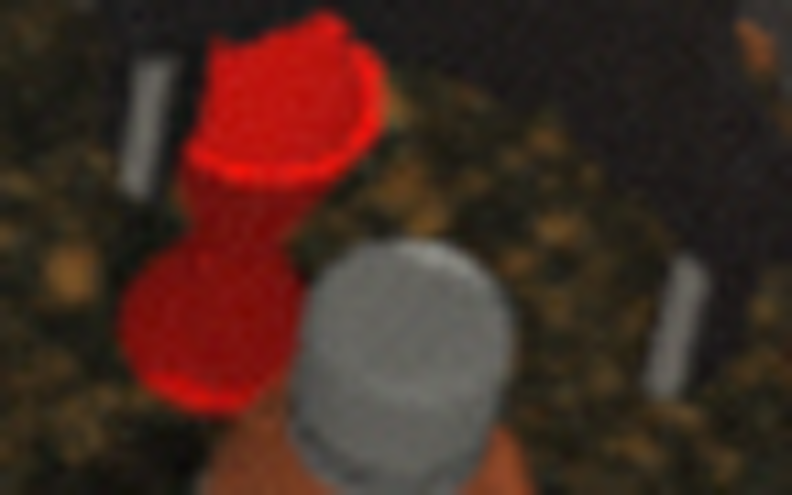

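The grey strips are the vertical finger fronts, and they sit symmetrically about the cap sideways: midpoint 395.9 px against cap 396.9 px. Closing gently.

Call:
servo_tool(moves=[[60, [0, 0, 0], [0, 0, 0]], [40, [0, 0, 0], [0, 0, 0]], [30, [0, 0, 0], [0, 0, 0]], [30, [0, 0, 0], [0, 0, 0]], [30, [0, 0, 0], [0, 0, 0]], [30, [0, 0, 0], [0, 0, 0]], [30, [0, 0, 0], [0, 0, 0]], [30, [0, 0, 0], [0, 0, 0]]])

```text
clock: 4.58
position: [0.4167, -0.1569, 0.1566]
ee_rot: [-180.0, -0.0, 180.0]
force: [0.6, -1.1, -0.0]
grip_width: 0.0302
gripper_force: 0.0
```

```bash
python3 - <<'E'
from cell import imaging
from h import *
d=imaging.read_camera("scene");pickle.dump(d,open("scene_g2.pkl","wb"))
im=d["pixels"][255:345,350:440].astype(float);im=255*(im/255)**.5
cv2.imwrite("pics/g2.png",cv2.resize(im.clip(0,255).astype(np.uint8),(590,590),interpolation=cv2.INTER_CUBIC))
E
```

```text
(no output)
```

View pics/g2.png

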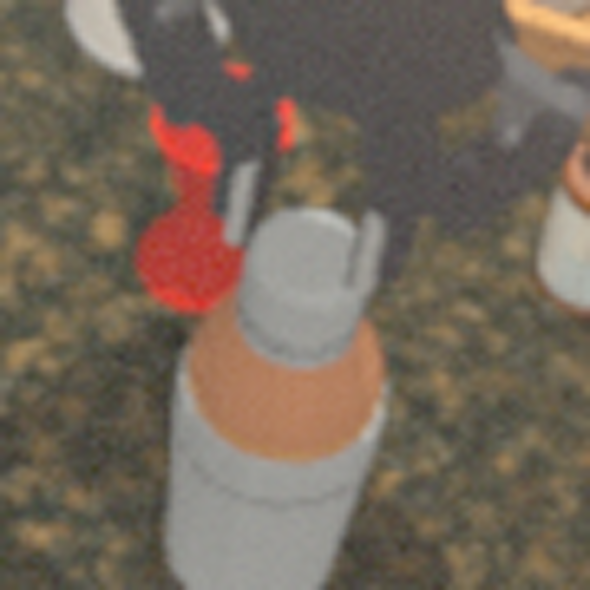

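```bash
python3 - <<'E'
from h import *
d=pickle.load(open("scene_g2.pkl","rb"))
for p in((350+358/6.55,255+290/6.55),(350+372/6.55,255+215/6.55),(350+232/6.55,255+240/6.55),(350+245/6.55,255+165/6.55)):
    o,v=ray(d,p)
    for x in(.4057,.4167,.4277,.44,.45): q=o+v*(x-o[0])/v[0]; print(np.round(p,1),np.round(q,4))
E
```

```text
[404.7 299.3] [ 0.4057 -0.1743  0.166 ]
[404.7 299.3] [ 0.4167 -0.1725  0.1512]
[404.7 299.3] [ 0.4277 -0.1707  0.1364]
[404.7 299.3] [ 0.44   -0.1687  0.1199]
[404.7 299.3] [ 0.45   -0.167   0.1065]
[406.8 287.8] [ 0.4057 -0.1734  0.2005]
[406.8 287.8] [ 0.4167 -0.1716  0.1863]
[406.8 287.8] [ 0.4277 -0.1698  0.1721]
[406.8 287.8] [ 0.44   -0.1677  0.1563]
[406.8 287.8] [ 0.45   -0.1661  0.1434]
[385.4 291.6] [ 0.4057 -0.1363  0.1667]
[385.4 291.6] [ 0.4167 -0.1338  0.1519]
[385.4 291.6] [ 0.4277 -0.1313  0.1372]
[385.4 291.6] [ 0.44   -0.1286  0.1206]
[385.4 291.6] [ 0.45   -0.1263  0.1072]
[387.4 280.2] [ 0.4057 -0.136   0.2014]
[387.4 280.2] [ 0.4167 -0.1335  0.1872]
[387.4 280.2] [ 0.4277 -0.1311  0.173 ]
[387.4 280.2] [ 0.44   -0.1283  0.1572]
[387.4 280.2] [ 0.45   -0.1261  0.1443]
```

The fingers closed to 30 mm without touching, so the pads aren't where I assumed. Either they're above the cap or they're offset in x. A lift and a quarter turn will tell which.

Call:
servo_tool(moves=[[30, [0, 0, -20], [0, 0, 0]], [30, [0, 0, -20], [0, 0, 0]], [30, [0, 0, 0], [0, 0, 10]], [30, [0, 0, 0], [0, 0, 10]], [30, [0, 0, 0], [0, 0, 10]], [30, [0, 0, 0], [0, 0, 10]], [30, [0, 0, 0], [0, 0, 10]], [30, [0, 0, 0], [0, 0, 10]], [30, [0, 0, 0], [0, 0, 10]], [30, [0, 0, 0], [0, 0, 10]], [30, [0, 0, 0], [0, 0, 10]], [30, [0, 0, 0], [0, 0, 0]]])

```text
clock: 6.12
position: [0.4166, -0.1569, 0.1966]
ee_rot: [-180.0, -0.0, 90.0]
force: [0.2, 0.5, 0.5]
grip_width: 0.0301
gripper_force: 0.0
```

```bash
python3 - <<'E'
from cell import imaging,telemetry
from h import *
st=telemetry.sense();print(st["position"],st["q"])
d=imaging.read_camera("scene");pickle.dump(d,open("scene_g3.pkl","wb"))
im=d["pixels"][235:345,345:455].astype(float);im=255*(im/255)**.5
cv2.imwrite("pics/g3.png",cv2.resize(im.clip(0,255).astype(np.uint8),(594,594),interpolation=cv2.INTER_CUBIC))
for dx in(0,.013):
  for z in(-.025,.01): print(dx,z,np.round(proj(d,st["position"]+[dx,0,z]),1))
E
```

```text
[ 0.41663019 -0.15688008  0.19660939] [-3.59367883e+01  1.28533593e+01  9.28186101e+01 -7.31661388e-04
  7.43311120e+01 -3.59841087e+01]
0 -0.025 [398.2 289.8]
0 0.01 [400.6 278.2]
0.013 -0.025 [400.6 284.8]
0.013 0.01 [403.1 273.2]
```

View pics/g3.png

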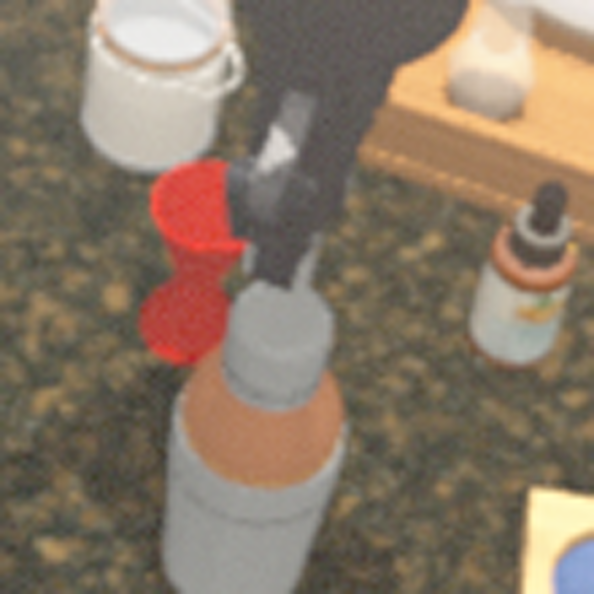

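g3 settles it. The front finger ends at about (395,288), which fits tips about 9 mm *above* the reported TCP when nearly closed, not 25 mm below. I'll work from what's seen: tip z ≈ TCP + 9 mm. I'll keep yaw 90 (tool x = +Y, tool y = +X), so closing self-centres along x, and descend to TCP 0.126.

Call:
servo_tool(moves=[[60, [0, 0, 0], [0, 0, 0]], [60, [0, 0, 0], [0, 0, 0]], [60, [0, 0, 0], [0, 0, 0]], [60, [0, 0, 15], [0, 0, 0]], [60, [0, 0, 15], [0, 0, 0]], [60, [0, 0, 10], [0, 0, 0]], [60, [0, 0, 10], [0, 0, 0]], [60, [0, 0, 8], [0, 0, 0]], [60, [0, 0, 7], [0, 0, 0]], [60, [0, 0, 5], [0, 0, 0]], [60, [0, 0, 0], [0, 0, 0]]])

```text
clock: 7.55
position: [0.4166, -0.1568, 0.1264]
ee_rot: [-180.0, -0.0, 90.0]
force: [-0.1, 0.4, 1.1]
grip_width: 0.0603
gripper_force: 0.0
```

```bash
python3 - <<'E'
from cell import imaging,telemetry
from h import *
d=imaging.read_camera("scene")
im=d["pixels"][245:345,345:445].astype(float);im=255*(im/255)**.5
cv2.imwrite("pics/g4.png",cv2.resize(im.clip(0,255).astype(np.uint8),(600,600),interpolation=cv2.INTER_CUBIC))
E
```

```text
(no output)
```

View pics/g4.png

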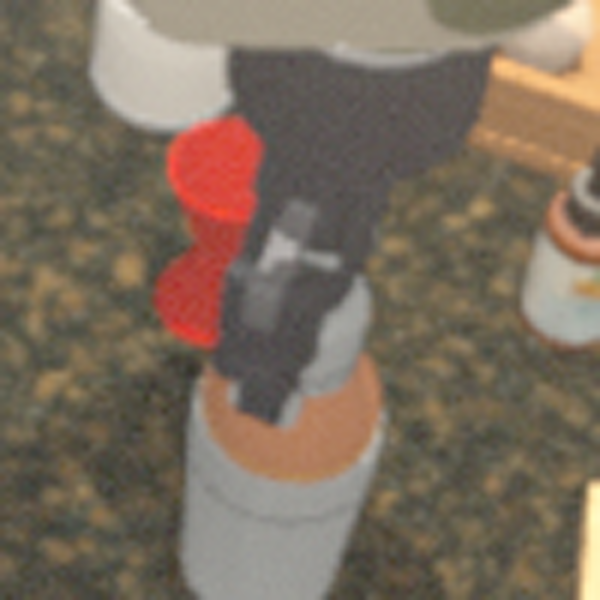

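The front finger, with its tip near crop (268,415), is now beside the cap and level with its lower half, aligned with the cap axis. Closing.

Call:
servo_tool(moves=[[45, [0, 0, 0], [0, 0, 0]], [35, [0, 0, 0], [0, 0, 0]], [30, [0, 0, 0], [0, 0, 0]], [30, [0, 0, 0], [0, 0, 0]], [30, [0, 0, 0], [0, 0, 0]], [30, [0, 0, 0], [0, 0, 0]]])

```text
clock: 8.35
position: [0.4169, -0.1571, 0.1272]
ee_rot: [179.9, 0.0, 90.0]
force: [-0.2, 1.1, 5.9]
grip_width: 0.035
gripper_force: 59.2
```

Call:
servo_tool(moves=[[30, [0, 0, -4], [0, 0, 0]], [30, [0, 0, -10], [0, 0, 0]], [30, [0, 0, -20], [0, 0, 0]], [30, [0, 0, -25], [0, 0, 0]], [30, [0, 0, -20], [0, 0, 0]], [30, [0, 0, -8], [0, 0, 0]], [30, [0, 0, 0], [0, 0, 0]], [30, [0, 0, 0], [0, 0, 0]]])

```text
clock: 9.35
position: [0.4164, -0.1567, 0.213]
ee_rot: [-179.9, -0.0, 90.0]
force: [0.4, 0.3, -1.2]
grip_width: 0.0343
gripper_force: 59.7
```

```bash
python3 - <<'E'
from cell import imaging,telemetry
from h import *
d=imaging.read_camera("scene")
im=d["pixels"][215:355,335:455].astype(float);im=255*(im/255)**.5
cv2.imwrite("pics/g5.png",cv2.resize(im.clip(0,255).astype(np.uint8),(514,600),interpolation=cv2.INTER_CUBIC))
E
```

```text
(no output)
```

View pics/g5.png

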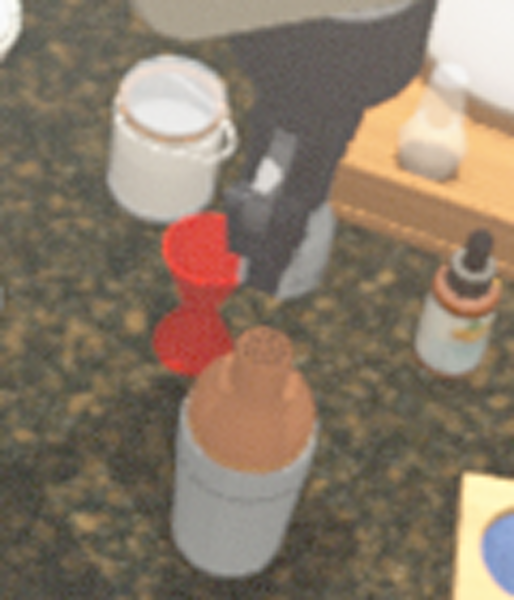

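The cap is off and held, and the strainer stays put in the tin, spout top at crop (265,345). I'll measure how far closing shifted the shaker, which calibrates camera x against the arm.

```bash
python3 - <<'E'
from cell import imaging,telemetry
from h import *
from meas import up,K
s=pickle.load(open("scene0.pkl","rb"));d=imaging.read_camera("scene");pickle.dump(d,open("scene_c.pkl","wb"))
g=lambda p:cv2.GaussianBlur(cv2.cvtColor(p["pixels"],cv2.COLOR_BGR2GRAY),(3,3),0)
print(telemetry.sense()["position"])
a=g(s)
for nm,(x0,y0,w,h) in dict(tinlow=(370,318,36,36),ctrl=(440,325,42,42)).items():
    T=cv2.resize(a[y0:y0+h,x0:x0+w],None,fx=8,fy=8,interpolation=cv2.INTER_CUBIC)
    R=cv2.resize(g(d)[y0-8:y0+h+8,x0-8:x0+w+8],None,fx=8,fy=8,interpolation=cv2.INTER_CUBIC)
    m=cv2.minMaxLoc(cv2.matchTemplate(R,T,cv2.TM_CCOEFF_NORMED));print(nm,m[1],(np.array(m[3])-64)/8)
# mm->px on tin
b=proj(s,(.417,-.156,.06));print("per 1mm x",proj(s,(.418,-.156,.06))-b,"y",proj(s,(.417,-.155,.06))-b)
b=proj(s,(.4166,-.1568,.151));print("spout proj",b)
E
```

```text
[ 0.41644523 -0.15674472  0.21299784]
tinlow 0.9071655869483948 [-0.125  0.625]
ctrl 0.9984729886054993 [0. 0.]
per 1mm x [ 0.17571359 -0.37614163] y [-0.46733683 -0.18635441]
spout proj [396.75259127 296.3460902 ]
```

The shaker moved about −1.5 mm in x as it was centred, so its true x was about 0.418 and the top camera's x values are the better ones. Targets: post (0.451,0.1325), ring (0.4965,0.422), cup (0.4695,0.271), seat (0.461,−0.297), jigger (0.4335,0.001). Carrying the cap to the post.

Call:
servo_tool(moves=[[30, [10, 2, 0], [0, 0, 0]], [30, [25, 4, 0], [0, 0, 0]], [30, [40, 5, 0], [0, 0, 0]], [30, [40, 5, 0], [0, 0, 0]], [30, [40, 5, 0], [0, 0, 0]], [30, [40, 5, 0], [0, 0, 0]], [30, [40, 5, 0], [0, 0, 0]], [30, [30, 3, 0], [0, 0, 0]], [30, [18, 0.5, 0], [0, 0, 0]], [30, [6, 0, 0], [0, 0, 0]], [30, [0, 0, 15], [0, 0, 0]], [30, [0, 0, 30], [0, 0, 0]], [30, [0, 0, 40], [0, 0, 0]], [30, [0, 0, 40], [0, 0, 0]], [30, [0, 0, 25], [0, 0, 0]], [30, [0, 0, 8], [0, 0, 0]], [30, [0, 0, 0], [0, 0, 0]], [30, [0, 0, 0], [0, 0, 0]]])

```text
clock: 11.7
position: [0.452, 0.1321, 0.0566]
ee_rot: [179.9, -0.0, 90.0]
force: [0.5, -1.3, -0.1]
grip_width: 0.0346
gripper_force: 59.8
```

```bash
python3 - <<'E'
from cell import imaging,telemetry
from h import *
d=imaging.read_camera("scene");t=imaging.read_camera("top");pickle.dump((d,t),open("p1.pkl","wb"))
print(telemetry.sense()["position"],proj(d,(.451,.1325,.05)),proj(t,(.451,.1325,.05)))
o=[]
for p,(x,y) in((d,(272,270)),(t,(285,262))):
    im=p["pixels"][y-35:y+35,x-35:x+35].astype(float);im=255*(im/255)**.6
    o.append(cv2.resize(im.clip(0,255).astype(np.uint8),(400,400),interpolation=cv2.INTER_CUBIC))
cv2.imwrite("pics/p1.png",np.hstack(o))
E
```

```text
[0.45182907 0.13207615 0.05646593] [272.34977061 264.5605217 ] [284.04019067 257.83273887]
```

View pics/p1.png

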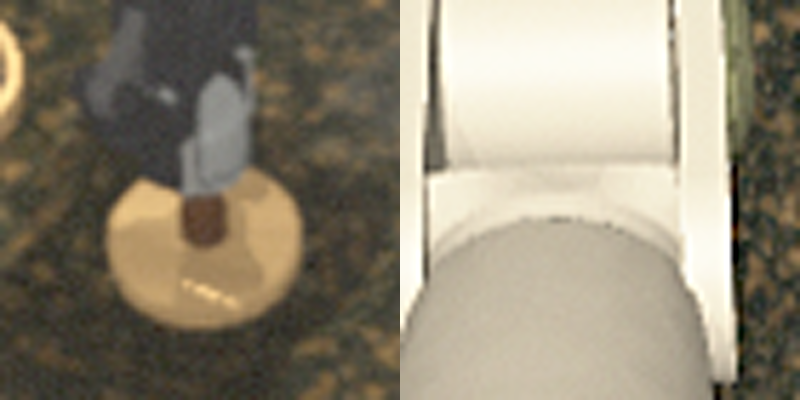

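The post shows directly below the cap (post at crop x≈205, cap axis ≈200), so they're aligned within about 1–2 mm. Descending with force monitoring.

Call:
servo_tool(moves=[[30, [0, 0, 10], [0, 0, 0]], [30, [0, 0, 10], [0, 0, 0]], [30, [0, 0, 8], [0, 0, 0]], [30, [0, 0, 6], [0, 0, 0]], [30, [0, 0, 3], [0, 0, 0]], [30, [0, 0, 0], [0, 0, 0]], [30, [0, 0, 0], [0, 0, 0]]])

```text
clock: 12.68
position: [0.4515, 0.1321, 0.0188]
ee_rot: [180.0, 0.0, 90.0]
force: [-0.7, -0.3, -0.6]
grip_width: 0.0343
gripper_force: 59.8
```

Call:
servo_tool(moves=[[30, [0, 0, 1.5], [0, 0, 0]], [30, [0, 0, 1.5], [0, 0, 0]], [30, [0, 0, 1], [0, 0, 0]], [30, [0, 0, 0], [0, 0, 0]]])

```text
clock: 13.18
position: [0.4513, 0.1321, 0.0145]
ee_rot: [-180.0, 0.0, 90.0]
force: [0.5, 0.5, -0.7]
grip_width: 0.0346
gripper_force: 59.8
```

Call:
servo_tool(moves=[[30, [0, 0, 1], [0, 0, 0]], [30, [0, 0, 1], [0, 0, 0]], [30, [0, 0, 0], [0, 0, 0]]])

```text
clock: 13.55
position: [0.4515, 0.1321, 0.0142]
ee_rot: [179.9, 0.0, 90.0]
force: [-6.2, -0.4, 21.3]
grip_width: 0.0344
gripper_force: 62.0
```

Contact at TCP z≈0.0142, as predicted for a seated rim. Easing up and releasing.

Call:
servo_tool(moves=[[30, [0, 0, -1.5], [0, 0, 0]], [45, [0, 0, 0], [0, 0, 0]], [50, [0, 0, 0], [0, 0, 0]], [50, [0, 0, 0], [0, 0, 0]], [50, [0, 0, -10], [0, 0, 0]], [50, [0, 0, -30], [0, 0, 0]], [50, [0, 0, -50], [0, 0, 0]], [50, [0, 0, -50], [0, 0, 0]], [50, [0, 0, -40], [0, 0, 0]], [50, [0, 0, -20], [0, 0, 0]], [50, [-30, -5, 0], [0, 0, 0]], [50, [-50, -5, 0], [0, 0, 0]], [50, [-50, -5, 0], [0, 0, 0]], [50, [-50, -5, 0], [0, 0, 0]], [50, [-50, -5, 0], [0, 0, 0]], [50, [-38, -5, 0], [0, 0, 0]], [50, [-20, -5, 0], [0, 0, 0]], [50, [0, 0, 0], [0, 0, 0]]])

```text
clock: 15.8
position: [0.4158, -0.1567, 0.2145]
ee_rot: [180.0, 0.0, 89.8]
force: [0.4, 0.4, 0.0]
grip_width: 0.0498
gripper_force: 0.0
```

```bash
python3 - <<'E'
from cell import imaging,telemetry
from meas import *
s0=pickle.load(open("scene0.pkl","rb"))
d=imaging.read_camera("scene");t=imaging.read_camera("top")
print(telemetry.sense()["position"])
print("cap expected",proj(d,(.4513,.1322,.048)),proj(t,(.4513,.1322,.048)))
pts=[]
for p,c in((d,proj(d,(.4513,.1322,.048))),(t,proj(t,(.4513,.1322,.048)))):
    m,o,u=mask(p,c,14,(0,0,110),(179,70,255)); q,ax,e,cc=ell(m,o);pts.append(q);print(q,ax,plane(p,q,.048))
print(tri(d,pts[0],t,pts[1]))
o=[cv2.resize(p["pixels"][int(y)-40:int(y)+40,int(x)-40:int(x)+40],(400,400),interpolation=cv2.INTER_CUBIC) for p,(x,y) in((d,proj(d,(.4513,.1322,.03))),(d,proj(d,(.417,-.157,.12))))]
cv2.imwrite("pics/p2.png",np.hstack(o))
E
```

```text
[ 0.41607607 -0.15533227  0.2144368 ]
cap expected [272.56916638 265.08980355] [284.19245834 257.82401348]
(271.9292678833008, 266.5301793416341) [14.35103226 16.84419759] [0.44709397 0.13151243 0.048     ]
(284.12277094523114, 257.1676890055339) [13.54907608 13.65324656] [0.45300144 0.13237909 0.048     ]
(array([0.45339072, 0.13380676, 0.04006125]), np.float64(0.0025919916560682398))
```

The cap's measured top (0.453,0.133, z≈0.040 plus the usual ~4.5 mm bias) matches a seated cap. Now the strainer spout: descend to TCP 0.131 and close.

Call:
servo_tool(moves=[[50, [0, 0, 15], [0, 0, 0]], [50, [0, 0, 20], [0, 0, 0]], [50, [0, 0, 20], [0, 0, 0]], [50, [0, 0, 15], [0, 0, 0]], [50, [0, 0, 10], [0, 0, 0]], [50, [0, 0, 3], [0, 0, 0]], [40, [0, 0, 0], [0, 0, 0]], [30, [0, 0, 0], [0, 0, 0]], [20, [0, 0, 0], [0, 0, 0]], [20, [0, 0, 0], [0, 0, 0]], [20, [0, 0, 0], [0, 0, 0]], [20, [0, 0, 0], [0, 0, 0]]])

```text
clock: 17.4
position: [0.4167, -0.1562, 0.1318]
ee_rot: [179.9, 0.1, 90.0]
force: [1.3, 0.1, 6.5]
grip_width: 0.0231
gripper_force: 59.0
```

Call:
servo_tool(moves=[[20, [0, 0, -3], [0, 0, 0]], [20, [0, 0, -7], [0, 0, 0]], [20, [0, 0, -12], [0, 0, 0]], [20, [0, 0, -20], [0, 0, 0]], [20, [0, 0, -25], [0, 0, 0]], [20, [0, 0, -15], [0, 0, 0]], [20, [0, 0, -6], [0, 0, 0]], [20, [0, 0, 0], [0, 0, 0]], [20, [0, 0, 0], [0, 0, 0]]])

```text
clock: 18.52
position: [0.4159, -0.1557, 0.2186]
ee_rot: [-179.9, -0.0, 90.0]
force: [-0.4, 0.3, -1.2]
grip_width: 0.0233
gripper_force: 58.9
```

```bash
python3 - <<'E'
from cell import imaging,telemetry
from meas import *
d=imaging.read_camera("scene")
st=telemetry.sense();print(st["position"],st["force"],st["grip_width"])
o=[cv2.resize(p["pixels"][int(y)-50:int(y)+50,int(x)-50:int(x)+50],(400,400),interpolation=cv2.INTER_CUBIC) for p,(x,y) in((d,proj(d,(.4513,.1322,.03))),(d,proj(d,(.417,-.157,.12))))]
o=np.hstack(o).astype(float);cv2.imwrite("pics/p2.png",(255*(o/255)**.6).astype(np.uint8))
E
```

```text
[ 0.41591516 -0.15575982  0.21857806] [ 0.51430344 -0.00395873 -0.58587681] 0.023703544457220636
```

View pics/p2.png

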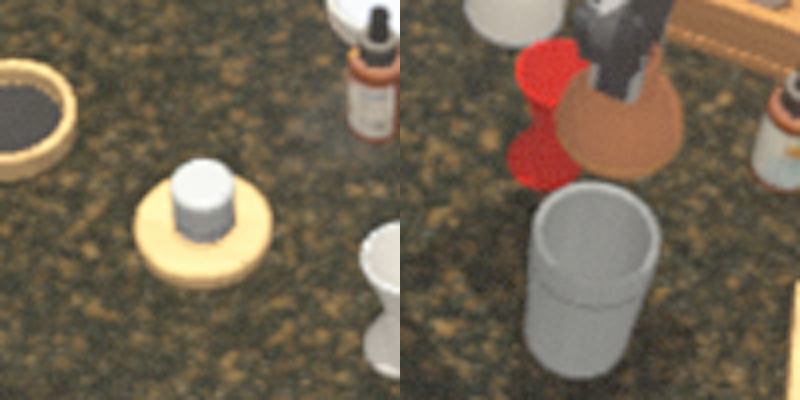

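Picture: the cap is seated upright on the post, the strainer is held by the spout, and the tin stands empty with its rim centre near crop (597,230). In hand, strainer origin = TCP − 51 mm, so it seats at TCP ≈ 0.063. Carrying it to the ring.

Call:
servo_tool(moves=[[20, [12, 2, 0], [0, 0, 0]], [20, [25, 4, 0], [0, 0, 0]], [20, [40, 6, 0], [0, 0, 0]], [20, [45, 6, 0], [0, 0, 0]], [20, [45, 6, 0], [0, 0, 0]], [20, [45, 6, 0], [0, 0, 0]], [20, [45, 6, 0], [0, 0, 0]], [20, [45, 6, 0], [0, 0, 0]], [20, [45, 6, 0], [0, 0, 0]], [20, [45, 6, 0], [0, 0, 0]], [20, [45, 6, 0], [0, 0, 0]], [20, [45, 6, 0], [0, 0, 0]], [20, [40, 6, 0], [0, 0, 0]], [20, [30, 5, 0], [0, 0, 0]], [20, [18, 3, 0], [0, 0, 0]], [20, [8, 0.5, 0], [0, 0, 0]], [20, [0, 0, 0], [0, 0, 0]], [20, [0, 0, 0], [0, 0, 0]], [20, [0, 0, 0], [0, 0, 0]]])

```text
clock: 20.95
position: [0.4971, 0.4215, 0.2193]
ee_rot: [180.0, 0.0, 89.9]
force: [0.9, 0.4, -1.2]
grip_width: 0.0229
gripper_force: 59.0
```

Call:
servo_tool(moves=[[20, [0, 0, 15], [0, 0, 0]], [20, [0, 0, 25], [0, 0, 0]], [20, [0, 0, 30], [0, 0, 0]], [20, [0, 0, 25], [0, 0, 0]], [20, [0, 0, 15], [0, 0, 0]], [20, [0, 0, 8], [0, 0, 0]], [20, [0, 0, 0], [0, 0, 0]], [20, [0, 0, 0], [0, 0, 0]]])

```text
clock: 21.95
position: [0.4974, 0.4223, 0.102]
ee_rot: [179.9, -0.0, 90.0]
force: [-0.8, 0.1, -1.2]
grip_width: 0.0229
gripper_force: 59.0
```

```bash
python3 - <<'E'
from cell import imaging,telemetry
from meas import *
d=imaging.read_camera("scene");P=telemetry.sense()["position"];print(P)
# copper collar outline in the scene view
c=proj(d,(P[0],P[1],P[2]-.03));hsv=cv2.cvtColor(d["pixels"],cv2.COLOR_BGR2HSV)
m,o,u=mask(d,c,30,(3,90,40),(14,255,255));cc=biggest(m,o);x,y,w,h=cv2.boundingRect(cc)
print("copper box",toimg((x,y),o),toimg((x+w,y+h),o))
for r in(.029,):
    z=P[2]-.051+.014
    q=np.array([proj(d,(P[0]+r*np.cos(a),P[1]+r*np.sin(a),z+dz)) for a in np.linspace(0,6.28,60) for dz in(0,.008)])
    print("expected x-range",q[:,0].min(),q[:,0].max(),"ymax",q[:,1].max())
E
```

```text
[0.49743214 0.42223801 0.10201949]
copper box (159.58333333333334, 183.25) (186.41666666666666, 215.08333333333334)
expected x-range 160.32410213293952 185.9001806407606 ymax 213.25507178344108
```

The copper outline is where expected. Descending into the ring.

Call:
servo_tool(moves=[[20, [0, 0, 10], [0, 0, 0]], [20, [0, 0, 10], [0, 0, 0]], [20, [0, 0, 8], [0, 0, 0]], [20, [0, 0, 5], [0, 0, 0]], [20, [0, 0, 3], [0, 0, 0]], [20, [0, 0, 0], [0, 0, 0]], [20, [0, 0, 0], [0, 0, 0]]])

```text
clock: 22.88
position: [0.4972, 0.4221, 0.0654]
ee_rot: [180.0, -0.0, 90.0]
force: [0.2, -0.6, -1.9]
grip_width: 0.0233
gripper_force: 59.0
```

Call:
servo_tool(moves=[[20, [0, 0, 1], [0, 0, 0]], [20, [0, 0, 1], [0, 0, 0]], [20, [0, 0, 1], [0, 0, 0]], [20, [0, 0, 0], [0, 0, 0]]])

```text
clock: 23.38
position: [0.4969, 0.4222, 0.0628]
ee_rot: [180.0, -0.0, 90.0]
force: [-2.3, -0.2, 4.8]
grip_width: 0.0233
gripper_force: 59.6
```

Contact at exactly the expected height. Releasing and rising.

Call:
servo_tool(moves=[[20, [0, 0, -0.5], [0, 0, 0]], [35, [0, 0, 0], [0, 0, 0]], [45, [0, 0, 0], [0, 0, 0]], [45, [0, 0, 0], [0, 0, 0]], [45, [0, 0, 0], [0, 0, 0]], [45, [0, 0, -10], [0, 0, 0]], [45, [0, 0, -30], [0, 0, 0]], [45, [0, 0, -45], [0, 0, 0]], [45, [0, 0, -35], [0, 0, 0]], [85, [0, 0, -20], [0, 0, 0]], [85, [-20, -3, 0], [0, 0, 0]], [85, [-40, -6, 0], [0, 0, 0]], [85, [-50, -8, 0], [0, 0, 0]], [85, [-50, -8, 0], [0, 0, 0]], [85, [-50, -8, 0], [0, 0, 0]], [85, [-50, -8, 0], [0, 0, 0]]])

```text
clock: 25.38
position: [0.4555, 0.1606, 0.2035]
ee_rot: [179.9, -0.0, 90.0]
force: [1.4, 0.0, 0.2]
grip_width: 0.085
gripper_force: 0.0
```

```bash
python3 - <<'E'
from cell import imaging,telemetry
from meas import *
d=imaging.read_camera("scene");t=imaging.read_camera("top");P=telemetry.sense()["position"];print(P)
R=(.4969,.4221)
for n,p in(("s",d),("t",t)):
    m,o,u=mask(p,proj(p,(*R,.04)),26,(3,90,40),(14,255,255));cc=biggest(m,o);x,y,w,h=cv2.boundingRect(cc)
    q=np.array([proj(p,(R[0]+r*np.cos(a),R[1]+r*np.sin(a),z)) for a in np.linspace(0,6.28,60) for r,z in((.029,.026),(.029,.034),(.013,.082))])
    print(n,"box",np.round(toimg((x,y),o),1),np.round(toimg((x+w,y+h),o),1),"exp",q.min(0).round(1),q.max(0).round(1))
# tin rim
T=(.4165,-.1568)
pts=[]
for n,p in(("s",d),("t",t)):
    c=proj(p,(*T,.095)); m,o,u=mask(p,c,24,(0,0,75),(179,60,255)); q,ax,e,cc=ell(m,o);x,y,w,h=cv2.boundingRect(cc)
    print(n,"exp",c.round(1),"ell",np.round(q,1),ax.round(1),"box",np.round(toimg((x,y),o),1),np.round(toimg((x+w,y+h),o),1))
    g=np.array([proj(p,(T[0]+r*np.cos(a),T[1]+r*np.sin(a),z)) for a in np.linspace(0,6.28,60) for r,z in((.031,.095),(.031,.075),(.026,0))]);print("   expbox",g.min(0).round(1),g.max(0).round(1))
E
```

```text
[0.45542325 0.15885349 0.20358412]
s box [163.4 195.1] [187.2 224.8] exp [163.2 195.6] [188.2 224.9]
t box [162.4 230.6] [184.6 252.4] exp [161.6 231.1] [184.7 253.5]
s exp [393.1 313.3] ell [391.4 318.8] [33.1 40.8] box [375.6 299.4] [409.4 336.6]
   expbox [375.2 300.4] [409.  350.2]
t exp [400.  268.2] ell [399.7 267.3] [25.4 25.8] box [386.6 254.4] [412.8 280.2]
   expbox [384.4 255.8] [412.5 282.3]
```

The strainer outline matches the seated prediction in both views, and the tin is at (0.4165,−0.157). Moving above the tin.

Call:
servo_tool(moves=[[85, [-50, -6, 0], [0, 0, 0]], [85, [-50, -6, 0], [0, 0, 0]], [85, [-50, -6, 0], [0, 0, 0]], [85, [-50, -6, 0], [0, 0, 0]], [85, [-50, -6, 0], [0, 0, 0]], [85, [-40, -5, 0], [0, 0, 0]], [85, [-20, -3, 0], [0, 0, 0]], [85, [-5, 0, 0], [0, 0, 0]], [85, [0, 0, 0], [0, 0, 0]], [85, [0, 0, 0], [0, 0, 0]]])

```text
clock: 26.72
position: [0.4178, -0.152, 0.2028]
ee_rot: [180.0, -0.0, 90.0]
force: [0.7, 0.7, 0.7]
grip_width: 0.0851
gripper_force: 0.0
```

Call:
servo_tool(moves=[[85, [-5, -0.5, 0], [0, 0, 0]], [85, [0, 0, 20], [0, 0, 0]], [85, [0, 0, 35], [0, 0, 0]], [85, [0, 0, 30], [0, 0, 0]], [85, [0, 0, 20], [0, 0, 0]], [85, [0, 0, 15], [0, 0, 0]], [85, [0, 0, 8], [0, 0, 0]], [85, [0, 0, 4], [0, 0, 0]], [85, [0, 0, 0], [0, 0, 0]]])

```text
clock: 27.85
position: [0.4173, -0.1579, 0.0708]
ee_rot: [180.0, 0.0, 90.0]
force: [-1.0, 0.7, 0.8]
grip_width: 0.0851
gripper_force: 0.0
```

Call:
servo_tool(moves=[[75, [1, 0, 0], [0, 0, 0]], [68, [0, 0, 0], [0, 0, 0]], [60, [0, 0, 0], [0, 0, 0]], [55, [0, 0, 0], [0, 0, 0]], [55, [0, 0, 0], [0, 0, 0]], [55, [0, 0, 0], [0, 0, 0]], [55, [0, 0, 0], [0, 0, 0]]])

```text
clock: 28.72
position: [0.4174, -0.157, 0.0716]
ee_rot: [179.9, 0.0, 90.0]
force: [-3.4, 2.9, 12.8]
grip_width: 0.0593
gripper_force: 62.0
```

Call:
servo_tool(moves=[[55, [0, 0, -3], [0, 0, 0]], [55, [0, 0, -10], [0, 0, 0]], [55, [0, 0, -20], [0, 0, 0]], [55, [0, 0, -35], [0, 0, 0]], [55, [0, 0, -35], [0, 0, 0]], [55, [0, 0, -20], [0, 0, 0]], [55, [0, 0, -7], [0, 0, 0]], [55, [0, 0, 0], [0, 0, 0]], [55, [0, 0, 0], [0, 0, 0]]])

```text
clock: 29.85
position: [0.4168, -0.1567, 0.1998]
ee_rot: [-179.9, -0.1, 90.0]
force: [0.3, 0.3, -0.8]
grip_width: 0.0595
gripper_force: 65.0
```

```bash
python3 - <<'E'
from cell import imaging,telemetry
from meas import *
d=imaging.read_camera("scene");P=telemetry.sense()["position"];print(P,telemetry.sense()["force"])
b=P[2]-.0714
c=proj(d,(P[0],P[1],b+.02));m,o,u=mask(d,c,30,(0,0,60),(179,45,255));cc=biggest(m,o);x,y,w,h=cv2.boundingRect(cc)
g=np.array([proj(d,(P[0]+.026*np.cos(a),P[1]+.026*np.sin(a),b)) for a in np.linspace(0,6.28,60)])
print("foot exp",g.min(0).round(1),g.max(0).round(1),"box",np.round(toimg((x,y),o),1),np.round(toimg((x+w,y+h),o),1))
E
```

```text
[ 0.4168428  -0.15671526  0.19980725] [ 0.45599935 -0.68496352 -2.10425732]
foot exp [381.7 292.3] [408.9 314.5] box [381.8 266.6] [418.8 314.1]
```

The tin is held with its foot at the expected spot. Carrying it to the round cup (0.4695,0.271).

Call:
servo_tool(moves=[[55, [12, 1, 0], [0, 0, 0]], [55, [25, 3, 0], [0, 0, 0]], [55, [40, 5, 0], [0, 0, 0]], [55, [45, 6, 0], [0, 0, 0]], [55, [45, 6, 0], [0, 0, 0]], [55, [45, 6, 0], [0, 0, 0]], [55, [45, 6, 0], [0, 0, 0]], [55, [45, 6, 0], [0, 0, 0]], [55, [45, 6, 0], [0, 0, 0]], [55, [40, 5, 0], [0, 0, 0]], [55, [25, 3, 0], [0, 0, 0]], [55, [12, 0, 0], [0, 0, 0]], [55, [4, 0, 0], [0, 0, 0]], [55, [0, 0, 0], [0, 0, 0]], [55, [0, 0, 0], [0, 0, 0]]])

```text
clock: 31.78
position: [0.4705, 0.2704, 0.2007]
ee_rot: [180.0, 0.0, 89.9]
force: [-0.5, 1.2, -1.6]
grip_width: 0.0592
gripper_force: 64.9
```

Call:
servo_tool(moves=[[55, [0, 0, 15], [0, 0, 0]], [55, [0, 0, 25], [0, 0, 0]], [55, [0, 0, 25], [0, 0, 0]], [55, [0, 0, 20], [0, 0, 0]], [55, [0, 0, 12], [0, 0, 0]], [55, [0, 0, 10], [0, 0, 0]], [55, [0, 0, 8], [0, 0, 0]], [55, [0, 0, 3], [0, 0, 0]], [55, [0, 0, 0], [0, 0, 0]], [55, [0, 0, 0], [0, 0, 0]]])

```text
clock: 33.02
position: [0.4707, 0.2712, 0.083]
ee_rot: [180.0, -0.0, 90.0]
force: [0.4, 0.9, -2.2]
grip_width: 0.0592
gripper_force: 64.9
```

Call:
servo_tool(moves=[[55, [0, 0, 2], [0, 0, 0]], [55, [0, 0, 1.5], [0, 0, 0]], [55, [0, 0, 1], [0, 0, 0]], [55, [0, 0, 1], [0, 0, 0]], [55, [0, 0, 0], [0, 0, 0]]])

```text
clock: 33.65
position: [0.4705, 0.2711, 0.0778]
ee_rot: [180.0, -0.0, 90.0]
force: [-2.5, -0.2, 5.6]
grip_width: 0.0591
gripper_force: 65.6
```

Call:
servo_tool(moves=[[55, [0, 0, -0.5], [0, 0, 0]], [70, [0, 0, 0], [0, 0, 0]], [85, [0, 0, 0], [0, 0, 0]], [85, [0, 0, 0], [0, 0, 0]], [85, [0, 0, 0], [0, 0, 0]], [85, [0, 0, -10], [0, 0, 0]], [85, [0, 0, -30], [0, 0, 0]], [85, [0, 0, -40], [0, 0, 0]], [85, [0, 0, -30], [0, 0, 0]], [85, [0, 0, -10], [0, 0, 0]], [85, [-25, -3, 0], [0, 0, 0]], [85, [-45, -6, 0], [0, 0, 0]], [85, [-50, -7, 0], [0, 0, 0]], [85, [-50, -7, 0], [0, 0, 0]], [85, [-50, -7, 0], [0, 0, 0]], [85, [-35, -5, 0], [0, 0, 0]], [85, [-15, -2, 0], [0, 0, 0]], [85, [0, 0, 0], [0, 0, 0]], [85, [0, 0, 0], [0, 0, 0]]])

```text
clock: 36.02
position: [0.4333, 0.002, 0.1975]
ee_rot: [-180.0, -0.0, 90.0]
force: [-0.0, 0.8, 0.0]
grip_width: 0.0849
gripper_force: 0.0
```

```bash
python3 - <<'E'
from cell import imaging,telemetry
from meas import *
d=imaging.read_camera("scene");P=telemetry.sense()["position"];print(P)
T=(.4705,.2711)
c=proj(d,(*T,.06));m,o,u=mask(d,c,32,(0,0,70),(179,50,255));cc=biggest(m,o);x,y,w,h=cv2.boundingRect(cc)
g=np.array([proj(d,(T[0]+r*np.cos(a),T[1]+r*np.sin(a),z)) for a in np.linspace(0,6.28,60) for r,z in((.031,.101),(.031,.081),(.027,.02))])
print("tin exp",g.min(0).round(1),g.max(0).round(1),"box",np.round(toimg((x,y),o),1),np.round(toimg((x+w,y+h),o),1))
# jigger unmoved?
a=pickle.load(open("scene0.pkl","rb"))["pixels"][265:318,305:342].astype(int);b=d["pixels"][265:318,305:342].astype(int);print("jigger diff",abs(a-b).mean())
E
```

```text
[0.43333499 0.00210082 0.19751137]
tin exp [206.4 212.2] [235.9 255.1] box [205.2 211.9] [235.1 257.4]
jigger diff 17.87098419173891
```

The tin is seated as predicted. Descending on the jigger.

Call:
servo_tool(moves=[[85, [-1, 0, 15], [0, 0, 0]], [85, [0, 0, 30], [0, 0, 0]], [85, [0, 0, 35], [0, 0, 0]], [85, [0, 0, 25], [0, 0, 0]], [85, [0, 0, 20], [0, 0, 0]], [70, [0, 0, 10], [0, 0, 0]], [70, [0, 0, 5], [0, 0, 0]], [60, [0, 0, 0], [0, 0, 0]], [52, [0, 0, 0], [0, 0, 0]], [45, [0, 0, 0], [0, 0, 0]], [40, [0, 0, 0], [0, 0, 0]], [38, [0, 0, 0], [0, 0, 0]], [38, [0, 0, 0], [0, 0, 0]], [38, [0, 0, 0], [0, 0, 0]]])

```text
clock: 37.83
position: [0.4334, -0.0, 0.0584]
ee_rot: [180.0, 0.0, 90.0]
force: [-2.3, 0.2, 9.3]
grip_width: 0.0426
gripper_force: 59.6
```

Call:
servo_tool(moves=[[38, [0, 0, -3], [0, 0, 0]], [38, [0, 0, -10], [0, 0, 0]], [38, [0, 0, -20], [0, 0, 0]], [38, [0, 0, -35], [0, 0, 0]], [38, [0, 0, -30], [0, 0, 0]], [38, [0, 0, -20], [0, 0, 0]], [38, [0, 0, -7], [0, 0, 0]], [38, [0, 0, 0], [0, 0, 0]], [38, [0, 0, 0], [0, 0, 0]]])

```text
clock: 38.95
position: [0.4329, 0.0002, 0.1819]
ee_rot: [-179.9, -0.0, 90.0]
force: [-0.2, 0.9, -0.8]
grip_width: 0.0419
gripper_force: 61.0
```

```bash
python3 - <<'E'
from cell import imaging,telemetry
from meas import *
d=imaging.read_camera("scene");P=telemetry.sense()["position"];print(P,telemetry.sense()["force"])
b=P[2]-.0582
c=proj(d,(P[0],P[1],b+.01));m,o,u=mask(d,c,24,(0,0,90),(179,50,255));cc=biggest(m,o);x,y,w,h=cv2.boundingRect(cc)
a=pickle.load(open("scene0.pkl","rb"));m0,o0,_=mask(a,proj(a,(.433,.001,.01)),24,(0,0,90),(179,50,255));X,Y,W,H=cv2.boundingRect(biggest(m0,o0))
print("held bottom",toimg((x+w/2,y+h),o),"w",w/K,"pred",proj(d,(P[0],P[1],b)),"| start",toimg((X+W/2,Y+H),o0),W/K,proj(a,(.433,.001,0)))
E
```

```text
[4.32934707e-01 1.70671311e-04 1.81892924e-01] [ 0.43125661  0.0202203  -0.5181553 ]
held bottom (325.4166666666667, 278.5833333333333) w 24.0 pred [324.5687519 270.3315623] | start (323.0833333333333, 314.0833333333333) 23.333333333333332 [322.46669769 305.73844019]
```

The jigger is held at its predicted height and upright. Carrying it to the blue seat (0.461,−0.297).

Call:
servo_tool(moves=[[38, [-12, 1, 0], [0, 0, 0]], [38, [-25, 2, 0], [0, 0, 0]], [38, [-40, 4, 0], [0, 0, 0]], [38, [-45, 4, 0], [0, 0, 0]], [38, [-45, 5, 0], [0, 0, 0]], [38, [-45, 5, 0], [0, 0, 0]], [38, [-40, 4, 0], [0, 0, 0]], [38, [-27, 3, 0], [0, 0, 0]], [38, [-14, 0, 0], [0, 0, 0]], [38, [-4, 0, 0], [0, 0, 0]], [38, [0, 0, 0], [0, 0, 0]], [38, [0, 0, 0], [0, 0, 0]]])

```text
clock: 40.5
position: [0.4611, -0.2961, 0.1828]
ee_rot: [-180.0, -0.0, 90.0]
force: [-0.1, 0.3, -0.4]
grip_width: 0.0422
gripper_force: 60.9
```

Call:
servo_tool(moves=[[38, [0, 0, 15], [0, 0, 0]], [38, [0, 0, 25], [0, 0, 0]], [38, [0, 0, 25], [0, 0, 0]], [38, [0, 0, 18], [0, 0, 0]], [38, [0, 0, 12], [0, 0, 0]], [38, [0, 0, 8], [0, 0, 0]], [38, [0, 0, 4], [0, 0, 0]], [38, [0, 0, 2], [0, 0, 0]], [38, [0, 0, 0], [0, 0, 0]], [38, [0, 0, 0], [0, 0, 0]]])

```text
clock: 41.75
position: [0.4612, -0.2971, 0.0739]
ee_rot: [180.0, 0.0, 90.0]
force: [0.2, 0.2, -1.5]
grip_width: 0.0421
gripper_force: 60.9
```

Call:
servo_tool(moves=[[38, [0, 0, 2], [0, 0, 0]], [38, [0, 0, 2], [0, 0, 0]], [38, [0, 0, 1], [0, 0, 0]], [38, [0, 0, 1], [0, 0, 0]], [38, [0, 0, 0], [0, 0, 0]]])

```text
clock: 42.38
position: [0.4611, -0.2972, 0.0685]
ee_rot: [180.0, 0.1, 90.0]
force: [-2.7, 1.3, 8.1]
grip_width: 0.0422
gripper_force: 61.8
```

Contact at 0.0685, where 0.0682 was expected. Releasing, rising and moving toward the base, clear of the views.

Call:
servo_tool(moves=[[38, [0, 0, -0.5], [0, 0, 0]], [50, [0, 0, 0], [0, 0, 0]], [65, [0, 0, 0], [0, 0, 0]], [65, [0, 0, 0], [0, 0, 0]], [65, [0, 0, 0], [0, 0, 0]], [65, [0, 0, -10], [0, 0, 0]], [65, [0, 0, -30], [0, 0, 0]], [65, [0, 0, -45], [0, 0, 0]], [65, [0, 0, -35], [0, 0, 0]], [65, [0, 0, -15], [0, 0, 0]], [65, [20, -15, 0], [0, 0, 0]], [65, [40, -20, 0], [0, 0, 0]], [65, [50, -20, 0], [0, 0, 0]], [65, [50, -10, 0], [0, 0, 0]], [65, [30, 0, 0], [0, 0, 0]], [65, [10, 0, 0], [0, 0, 0]], [65, [0, 0, 0], [0, 0, 0]], [65, [0, 0, 0], [0, 0, 0]]])

```text
clock: 44.62
position: [0.3965, -0.0978, 0.2032]
ee_rot: [180.0, 0.0, 89.9]
force: [0.9, 0.8, -0.9]
grip_width: 0.0654
gripper_force: 0.0
```

```bash
python3 - <<'E'
from cell import imaging,telemetry
from meas import *
d=imaging.read_camera("scene");t=imaging.read_camera("top");print(telemetry.sense()["position"],telemetry.sense()["force"])
a=cv2.resize(d["pixels"][180:380,145:495],(800,457),interpolation=cv2.INTER_CUBIC)
b=cv2.resize(t["pixels"][225:285,150:480],(800,143),interpolation=cv2.INTER_CUBIC)
cv2.imwrite("pics/end.png",np.vstack([a,b]))
J=(.461,-.2972)
pts=[]
for p in(d,t):
    c=proj(p,(*J,.09));m,o,u=mask(p,c,13,(0,0,150),(179,50,255));q,ax,e,cc=ell(m,o);pts.append(q);print(c.round(1),np.round(q,1),ax.round(1))
print(tri(d,pts[0],t,pts[1]))
E
```

```text
[ 0.39633754 -0.09773957  0.20302395] [ 0.20471823 -0.25069926 -0.24859163]
[468.6 324.4] [467.3 325. ] [19.6 24.4]
[455.1 250.3] [454.6 250.3] [18.  18.8]
(array([ 0.46121412, -0.29607044,  0.08684522]), np.float64(0.0014550644298290017))
```

View pics/end.png

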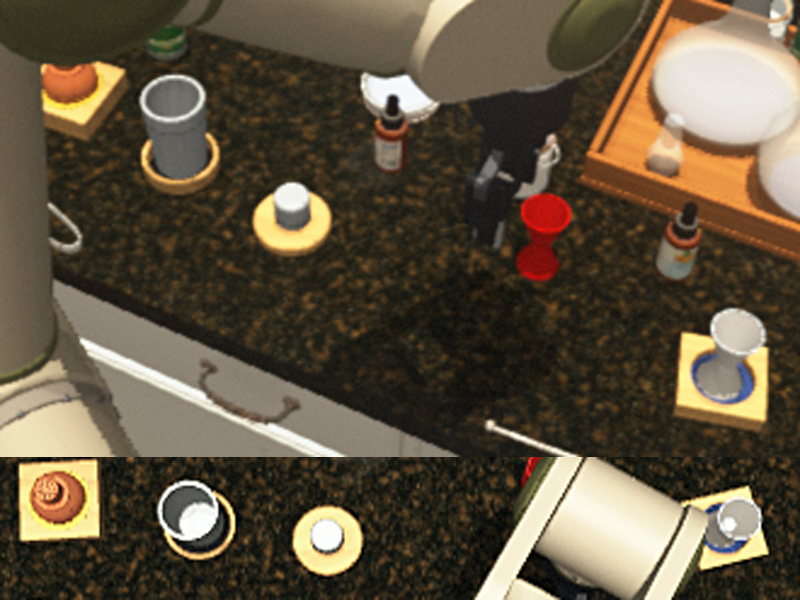

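The final view shows the strainer in the ring, the tin in the cup, the cap on the post and the jigger in the blue seat (crop (738,350), measured (0.461,−0.296)). Both bottles and the red jigger are undisturbed, and the robot touches nothing. Handing in.

```bash
python3 -c "
from cell import order
print(order.close_job())"
```

```text
the job is handed in; nothing more can be done
None
```

The job is handed in, with no verdict returned: my final images show the cap, strainer, tin and jigger seated in their stand pieces and both bitters bottles where they stood, at about 45 s of the 120 s allowed.

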